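# Empty the snack tray into the serving dish and hang it up

### The job

Take the steel snack tray by its wooden tab and tip it so that all four biscuits slide off its open end into the rectangular white dish, from low over the dish and without the gripper touching a biscuit. Then set the empty tray down flat on the counter and let go, take it again by its folding wire handle, lift it by that and hang it by the wire handle on the twin hook of the stand, its bar across both prongs, so that it hangs freely. Leave the dish and everything else where they stand.

Things in the scene. Friction and masses are not known exactly. Their poses are not given: they have to be found in the camera images.
- tray: steel snack tray, 150 long (x) x 118 wide (y) x 36 high, 0.25 kg; 3 thick walls on both long sides and the rear (-x), front end (+x) open without a lip, floor 4 thick. Origin on the underside, below the wire handle's hinge line; floor from x = -63 to +87. A wooden tab, 24 wide (y), 12 thick, sticks out of the rear from x = -63 to -139, rising backwards by 15 degrees
- tray_grip (a point): point in the middle of the wooden tab, 105 behind the tray's origin and 42 above its underside; axes as the tray's
- tray_lip (a point): middle of the front edge of the tray's floor (upper face), where the biscuits leave
- bail: the tray's folding wire handle, a U of steel wire hinged outside both long walls, swings about the tray's y axis; origin on the hinge line, 31 above the tray's underside. It starts folded back towards the tab, at or a little above a stop 45 degrees from upright, and swings with light friction to a like stop 45 degrees forward. Legs 80 long at y = +-65.5
- bail_mid (a point): middle of the wire handle's straight cross bar (round, 10 thick, 131 long, along the tray's y), 80 from the hinge line
- dish: rectangular white ceramic dish, outside 210 (x) x 180 (y) x 55 high, walls and floor 7 thick, 0.95 kg; origin at the centre of its underside
- hook: fixed dark steel stand with a twin hook, left or right of the tray; origin on the counter below the hook's seat. Two prongs, 8 thick, at y = +-40, run along its x level from a cross bar on the post at x = +135 (265 high, 16 thick) to x = +18, dip by 15 into a V notch at x = 0 (the seat), and rise to tips at x = -20, 272 above the counter. Foot plate 130 x 120 x 14 from x = +60 to +190
- hook_seat (a point): point midway between the two prongs at their lowest place, level with their upper side, 254 above the counter, where a hanging bar rests across both (bar axis 8 above this point); x axis points along the prongs to the post, y across them
- biscuit0: chunky shortbread biscuit, 60 (x) x 30 (y) x 22 high, 0.03 kg, lying in the tray; origin at the centre of its underside
- biscuit1: chunky shortbread biscuit, 60 (x) x 30 (y) x 22 high, 0.03 kg, lying in the tray; origin at the centre of its underside
- biscuit2: chunky shortbread biscuit, 60 (x) x 30 (y) x 22 high, 0.03 kg, lying in the tray; origin at the centre of its underside
- biscuit3: chunky shortbread biscuit, 60 (x) x 30 (y) x 22 high, 0.03 kg, lying in the tray; origin at the centre of its underside
- mug: white mug, bystander, 80 across, 90 high, handle to +y; origin under its centre
- can_a: drinks can, bystander, 66 across, 115 high; origin under its centre
- can_b: drinks can, bystander, 66 across, 115 high; origin under its centre
- jar: small glass jar with lid, bystander, 54 across, 85 high; origin under its centre
- bowl: round white bowl, bystander (not the dish), 140 across, 60 high; origin under its centre
- bottle: green glass bottle, bystander, 74 across, 260 high; origin under its centre
- pepper: wooden pepper jar, bystander, 48 across, 80 high; origin under its centre
Mind the look-alikes: they are no part of the job. Leave any green or red look-alike of the biscuit1 alone.

How it is judged:
On the way, in this order (a step that is already met when the one before it is completed fails the run):
1. all four biscuits have slid into the dish (x of biscuit0 in the frame of dish between -0.098 and 0.098 m and y of biscuit0 in the frame of dish between -0.083 and 0.083 m and z of biscuit0 in the frame of dish between 0 and 0.075 m and x of biscuit1 in the frame of dish between -0.098 and 0.098 m and y of biscuit1 in the frame of dish between -0.083 and 0.083 m and z of biscuit1 in the frame of dish between 0 and 0.075 m and x of biscuit2 in the frame of dish between -0.098 and 0.098 m and y of biscuit2 in the frame of dish between -0.083 and 0.083 m and z of biscuit2 in the frame of dish between 0 and 0.075 m and x of biscuit3 in the frame of dish between -0.098 and 0.098 m and y of biscuit3 in the frame of dish between -0.083 and 0.083 m and z of biscuit3 in the frame of dish between 0 and 0.075 m), for 0.2 s.
2. the empty tray has been set down flat on the counter and let go (height (world z) of tray below 0.01 m and angle between tray's own z axis and vertical below 0.1 rad and contact force between the fingers and tray below 0.1 N and linear speed of tray below 0.05 m/s), for 0.2 s.
3. the tray is lifted clear of the counter, held by its wire handle (height (world z) of tray above 0.05 m and contact force between the fingers and bail above 1 N), for 0.2 s.
At the end, for the whole second after the job is handed in: All four biscuits lie inside the dish (under 75 mm above its underside). The tray hangs at rest on the hook by its wire handle (bearing over 1 N, bar middle within 60 mm of the seat and within 0.3 rad of square across the prongs), over 100 mm above the counter and within 0.45 rad of level (all of step 1 and contact force between bail and hook above 1 N and distance between bail_mid and hook_seat below 0.06 m and angle between the y axis of bail and the y axis of hook_seat, either way round below 0.3 rad and height (world z) of tray above 0.1 m and angle between tray's own z axis and vertical below 0.45 rad and linear speed of tray below 0.05 m/s); the robot touches nothing.
It fails at once if the gripper touches a biscuit (contact force between the fingers and biscuit0 above 0.5 N or contact force between the fingers and biscuit1 above 0.5 N or contact force between the fingers and biscuit2 above 0.5 N or contact force between the fingers and biscuit3 above 0.5 N).
It fails at once if a biscuit is dropped from high up (faster than 1.8 m/s) (linear speed of any of biscuit0, biscuit1, biscuit2, biscuit3 above 1.8 m/s).
It fails at once if the dish or a bystander is moved by more than 40 mm (distance of any of dish, mug, can_a, can_b, jar, bowl, bottle, pepper from where it was at the start of the episode above 0.04 m).
It also fails if it takes over 72 s, if anything falls off the work surface, if the arm or the gripper's body presses on something with over 40 N, if the wrist force passes 120 N, or if a joint passes its speed limit or range.

### The arm

A 6-joint arm with a two-finger parallel gripper is mounted at the origin on the work surface. World frame = base frame: x ahead of the robot, y to its left, z up, the work surface at z = 0. Lengths are in m, angles in rad, forces in N, time in s.
With the tool pointing down it reaches from about 0.35 to 0.975 m from the base axis. Payload 4.9 kg.
Tool frame: the origin (TCP) lies at the very end of the fingers, on their centre line; the grasp point (between the pads) lies 19 mm behind it; z points along the fingers, y is the line along which they close (so a half turn about z gives the same grasp; the last joint's range is limited). The gripper opens to 85 mm and grips with 20 to 120 N. Pads are 22 mm wide; open, the fingers measure 114 mm over their backs; the gripper's body (76 mm by 85 mm) begins 54 mm behind the grasp point. The pads swing forward as they close: fully open they stand 13 mm farther back than shut.
Start: joints at [-1.322, 0.053, 1.613, -0, 1.476, -0.119], TCP at [0.225, -0.583, 0.231] pointing down, gripper open.
Joint ranges: [-3.01, 3.01], [-1.01, 2.22], [0.06, 2.58], [-1.02, 4.17], [0.09, 2.62], [-3.14, 3.14]. Speed limits (rad/s): [2.57, 2.57, 3.14, 3.14, 3.14, 3.14].

### API

Orientations are given as a rotation vector (axis times angle).
In Python, from station import get_obs, get_image, get_calibration, finish_job gives the robot as it stands.
- The arm moves only by the tool servo_tool, never from a script. Its argument "increments" is a list of rows, each a list of 5 numbers: the opening, from 0 (shut) to 1 (fully open), then the shift along the tool's x, y, z in mm, then the turn about the tool's z in degrees. In form: [[jaw, tx, ty, tz, spin], ...]. A call has 1 to 12 rows; each row shifts and turns the commanded pose from where the row before left it, along the tool's axes as they then stand; what a row does not reach is not made up. A row lasts 1/8 s, in which the tool goes at most 62.5 mm and 10.7 degrees, less where a joint would pass 70% of its speed; a pose out of reach is approached as far as the arm can. A call is refused whole if a number of a shift passes 62.5 or a number of a turn 10.7, either way. A call with a gripper value outside its range is refused whole. The fingers move at their own pace and stop on an object; "force" is the grip in N (left out, the last holds). Time passes only in rows, so rows that do not move let the fingers close. It gives the time, the measured TCP pose, the force, the opening and the grip force at its end, in the units of the state.
- get_obs(): the state, without advancing time (a new reading comes with each control period).
- get_image(name): name is "side" or "top"; returns the picture (400x640x3 uint8, red, green, blue); there is no depth.
- get_calibration(name): a dict with "fx", "fy", "cx", "cy" (pixels), "dist_coeffs" ([k1, k2, p1, p2, k3] as OpenCV has them; the pictures are not rectified), "R" (3x3) and "t" (3): a world point X has camera coordinates R X + t. Camera axes: x right, y down, z forward; pixel columns grow to the right and rows downward; lengths in m; the calibration is good to about 2 mm. A picture is of the moment at which its call begins. get_calibration takes no time and is no camera call.
- finish_job(): hands the job in; it is judged then, once.
The state is a dict: "t": time; "q": joint angles; "dq": joint speeds; "effort": joint torques, N m; "tool_pos": TCP position; "tool_rot": TCP orientation; "contact_force": force on the tool from outside, world axes, zero at the start; "wrist_torque": the same for the moment, N m; "opening": finger opening in m; "grip_force": force on a finger pad.
Only numpy, scipy, OpenCV 4.12 (cv2) and the standard library are available. Lean on these libraries where they do the work, as an engineer would, in place of code of your own. Each camera call takes 0.05 s, during which the arm holds its last target. There are 200 camera calls.

## Working session

There is one attempt and no reset: what is moved stays moved. The work goes in short steps, Python scripts to look and compute and a tool call to move; the robot and the scene stay as the last step left them, time stands still between calls to the robot, and variables do not carry over. Pictures are saved under pics/ and viewed, at most 10 in all, crops included, and the job is handed in when it is done.

Besides the shell and the picture viewer there is one more tool, called after "Call:" as name(argument=value, ...) on one line, values as JSON. servo_tool: Moves the arm, as the interface text tells. Its arguments: {"type":"object","properties":{"increments":{"type":"array"},"force":{"type":"number"}},"required":["increments"]}

```bash
ls; mkdir -p pics; python3 - <<'E'
from station import *
import cv2
for n in("top","side"):
    im=get_image(n); cv2.imwrite(f"pics/{n}0.png",im[...,::-1])
    c=get_calibration(n); print(n,c)
print(get_obs())
E
```

```text
pics
top {'fx': 424.5076223364784, 'fy': 424.5076223364784, 'cx': 319.69972366231707, 'cy': 203.63263054543773, 'dist_coeffs': array([-0.10977532,  0.        ,  0.        ,  0.        ,  0.        ]), 'R': array([[ 0.02075594, -0.99956292,  0.02105143],
       [-0.98925497, -0.02358066, -0.14428637],
       [ 0.14471971, -0.01783044, -0.98931202]]), 't': array([-0.02356514,  0.61640027,  1.55163522])}
side {'fx': 396.57604325005684, 'fy': 396.57604325005684, 'cx': 314.6949873922122, 'cy': 201.02339959653514, 'dist_coeffs': array([-0.03205231,  0.        ,  0.        ,  0.        ,  0.        ]), 'R': array([[ 0.91014116, -0.414157  , -0.01081903],
       [-0.25997885, -0.55060092, -0.79325256],
       [ 0.32257413,  0.72478452, -0.60879662]]), 't': array([-0.52302805,  0.28452651,  1.1119334 ])}
{'t': 0.1, 'q': array([-1.32200014e+00,  5.33048030e-02,  1.61414462e+00, -6.07137617e-07,
        1.47598620e+00, -1.19001751e-01]), 'dq': array([ 1.94204790e-03,  9.92161634e-04, -2.56983956e-03, -9.70805561e-05,
        5.36540109e-04,  8.57355859e-04]), 'effort': array([-9.80751292e-05, -3.94906819e+01, -3.71362817e+01, -1.10682315e-04,
        3.93336915e-03,  4.97916332e-06]), 'tool_pos': array([ 0.22458764, -0.58265991,  0.2301845 ]), 'tool_rot': array([-3.08681164e+00, -5.74148547e-01,  1.88577653e-04]), 'contact_force': array([0.55448182, 0.3498998 , 0.18229595]), 'wrist_torque': array([-0.03296807,  0.01783515, -0.04086153]), 'grip_force': 0.0, 'opening': 0.08540901224728736}
```

View pics/top0.png

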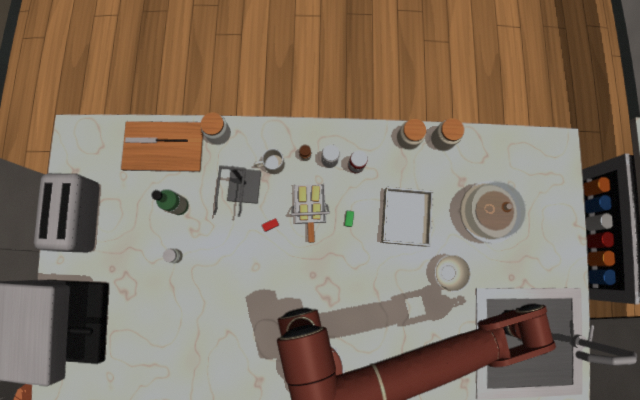

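View pics/side0.png

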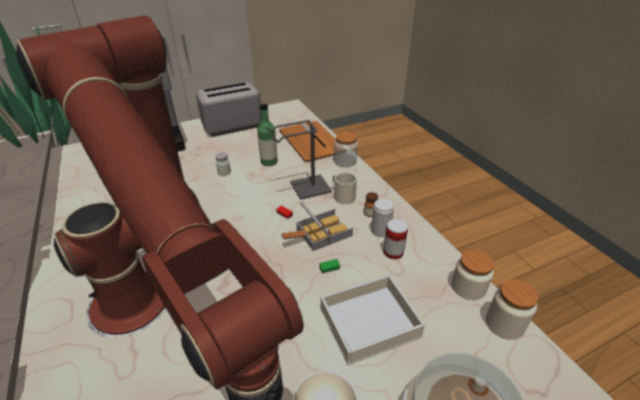

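The top view shows the tray at about (309,205) with its tab towards the robot at (310,232), the dish at (407,217), the hook stand at (235,188), and red and green look-alikes at (271,225) and (349,218). The side view shows the same layout. I'll zoom in to get accurate pixels.

```bash
cat > h.py <<'E'
import numpy as np, cv2
from station import *
def cam(n):
    c=get_calibration(n); K=np.array([[c['fx'],0,c['cx']],[0,c['fy'],c['cy']],[0,0,1]])
    return K,np.array(c['dist_coeffs']),np.array(c['R']),np.array(c['t'])
def ray(n,uv):
    K,d,R,t=cam(n); p=cv2.undistortPoints(np.array([[uv]],float),K,d)[0,0]
    return -R.T@t, R.T@np.array([p[0],p[1],1])
def onz(n,uv,z):
    o,v=ray(n,uv); return o+v*(z-o[2])/v[2]
def tri(a,b):
    (o1,v1),(o2,v2)=ray('top',a),ray('side',b)
    A=np.stack([v1,-v2],1); s=np.linalg.lstsq(A,o2-o1,rcond=None)[0]
    p,q=o1+s[0]*v1,o2+s[1]*v2; return (p+q)/2,np.linalg.norm(p-q)
def proj(n,X):
    K,d,R,t=cam(n); return cv2.projectPoints(np.array(X,float).reshape(-1,1,3),cv2.Rodrigues(R)[0],t,K,d)[0][:,0]
def crop(im,x0,y0,x1,y1,s,f):
    c=cv2.resize(im[y0:y1,x0:x1],None,fx=s,fy=s,interpolation=cv2.INTER_CUBIC)[...,::-1].copy()
    for x in range(-(-x0//20)*20,x1,20): cv2.putText(c,str(x),(int((x-x0+.5)*s),8),0,.3,(0,0,255)); cv2.line(c,(int((x-x0+.5)*s),10),(int((x-x0+.5)*s),16),(0,0,255))
    for y in range(-(-y0//20)*20,y1,20): cv2.putText(c,str(y),(0,int((y-y0+.5)*s)),0,.3,(0,0,255)); cv2.line(c,(20,int((y-y0+.5)*s)),(26,int((y-y0+.5)*s)),(0,0,255))
    cv2.imwrite('pics/'+f,c)
E
python3 - <<'E'
from h import *
crop(get_image('top'),205,155,345,255,5.7,'t1.png')
crop(get_image('side'),260,110,360,255,4.1,'s1.png')
im=get_image('top'); np.save('top0.npy',im); np.save('side0.npy',get_image('side'))
# dish outer corners at top rim z=.055 : bright/inner mask
g=cv2.cvtColor(im,cv2.COLOR_RGB2HSV)
roi=im[180:255,372:442].astype(int)
m=((roi.min(2)<150)).astype(np.uint8); 
cs=cv2.findContours(m,cv2.RETR_EXTERNAL,cv2.CHAIN_APPROX_NONE)[0]
c=max(cs,key=cv2.contourArea); r=cv2.minAreaRect(c+np.array([372,180])); print(r)
b=cv2.boxPoints(r); P=np.array([onz('top',x,.055) for x in b]); print(P.round(4)); print('c',P.mean(0),[np.linalg.norm(P[i]-P[i-1]).round(3) for i in range(4)])
# tab
h=g; tm=((h[...,0]<15)&(h[...,1]>120)&(h[...,2]>60)).astype(np.uint8); tm[:222]=0;tm[246:]=0;tm[:,:302]=0;tm[:,320:]=0
ys,xs=np.nonzero(tm); print('tab',len(xs),xs.mean(),ys.mean(),xs.min(),xs.max(),ys.min(),ys.max())
r=cv2.minAreaRect(np.stack([xs,ys],1).astype(np.float32)); print(r)
print(onz('top',(xs.mean(),ys.mean()),.045))
E
```

```text
((404.9540100097656, 216.7786102294922), (54.61996841430664, 56.049354553222656), 4.969740867614746)
[[ 0.4752 -0.2189  0.055 ]
 [ 0.6862 -0.2369  0.055 ]
 [ 0.6734 -0.446   0.055 ]
 [ 0.4612 -0.4239  0.055 ]]
c [ 0.57402468 -0.33142044  0.055     ] [np.float64(0.205), np.float64(0.212), np.float64(0.21), np.float64(0.213)]
tab 107 310.5700934579439 231.83177570093457 308 313 223 241
((310.5, 232.0), (18.0, 5.0), 90.0)
[0.50982115 0.0219828  0.045     ]
```

View pics/t1.png

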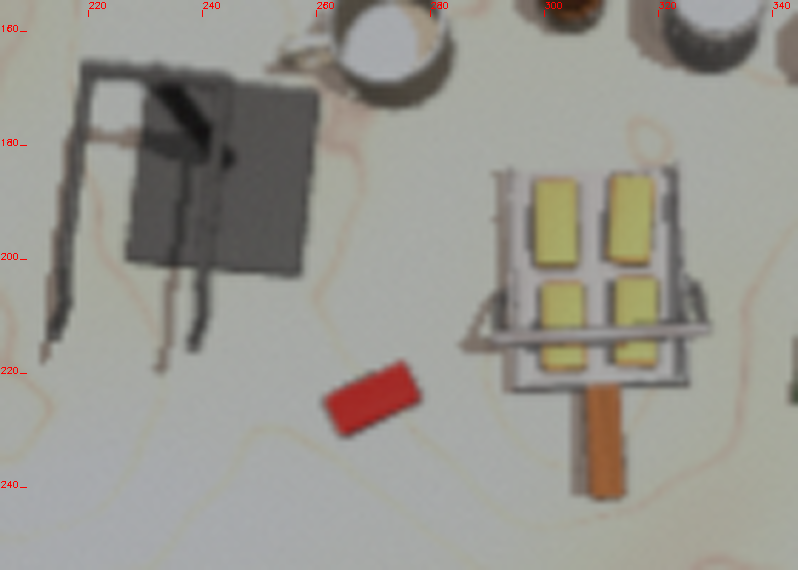

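View pics/s1.png

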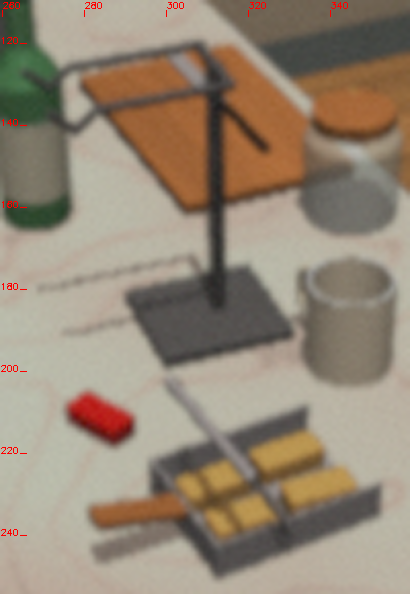

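The zooms show the tray square to the robot and the tab running from (309,222) to (310,242). The bar runs from (289.5,214) to (327.5,212). The prong tips are at (213.5,214) and (238.5,215.5), with the cross bar near row 168.

```bash
python3 - <<'E'
from h import *
f=lambda l,uv,z:print(l,onz('top',uv,z).round(4))
print(get_obs()['t'])
for l,uv,z in [('tab base',(309,222.5),.03),('tab tip',(310,242),.05),('rearL',(292.7,223),.036),('rearR',(323.5,222),.036),('frontL',(292,185),.036),('frontR',(321.8,184),.036),('barL',(289.5,214.2),.088),('barR',(327.5,212.2),.088),
 ('tipL',(213.5,214),.272),('tipR',(238.5,215.5),.272),('xL',(219,167.5),.265),('xR',(244.5,169),.265),
 ('foot',(227,201),.014),('foot',(257,203),.014),('foot',(260,171),.014)]: f(l,uv,z)
print(tri((213.5,214),(264,127)),tri((238.5,215.5),(270,139)))
print('bar',tri((289.5,214.2),(300,203)),tri((327.5,212.2),(328,241)))
im=np.load('top0.npy').astype(int)
print(im[216,372:442].sum(1)//3); print(im[180:255,407].sum(1)//3)
E
```

```text
0.3
tab base [0.5461 0.0288 0.03  ]
tab tip [0.4717 0.0232 0.05  ]
rearL [0.5422 0.0899 0.036 ]
rearR [ 0.5486 -0.0257  0.036 ]
frontL [0.6872 0.0969 0.036 ]
frontR [ 0.6938 -0.0164  0.036 ]
barL [0.569  0.1001 0.088 ]
barR [ 0.5796 -0.0382  0.088 ]
tipL [0.5418 0.3349 0.272 ]
tipR [0.5389 0.2539 0.272 ]
xL [0.6966 0.3274 0.265 ]
xR [0.6934 0.243  0.265 ]
foot [0.623  0.3458 0.014 ]
foot [0.618 0.23  0.014]
foot [0.7436 0.2238 0.014 ]
(array([0.54036331, 0.33564944, 0.27055757]), np.float64(0.003198526285736531)) (array([0.53610912, 0.25615641, 0.26438035]), np.float64(0.007504390428276741))
bar (array([0.56801308, 0.09979026, 0.0950548 ]), np.float64(0.00023585858614233785)) (array([ 0.59365394, -0.04271426,  0.03301604]), np.float64(0.01503539767538016))
[166 168 167 167 167 166 162 124 112 109  87  61  76 159 162 169 169 170
 170 170 169 169 169 169 168 169 169 169 169 169 169 169 169 169 170 170
 169 170 170 170 170 169 168 169 169 170 168 167 168 170 168 158 143 137
 126  90  62  68 138 164 166 165 165 166 165 166 167 167 167 167]
[166 166 166 166 166 166 166 165 157 159 104  74 110 158 167 169 169 169
 170 169 169 170 170 169 169 170 169 170 170 168 169 169 169 169 169 170
 170 169 170 169 168 169 169 171 170 168 169 169 168 170 170 170 170 169
 170 170 169 169 170 170 169 167 158 155  93 141 165 168 170 169 169 169
 169 165 167]
```

Call:
servo_tool(increments=[[1, 0, 0, 0, 8.7], [1, 0, 0, 0, 8.7], [1, 26, -48, 0, 0], [1, 26, -48, 0, 0], [1, 26, -48, 0, 0], [1, 26, -48, 0, 0], [1, 26, -48, 0, 0], [1, 26, -48, 0, 0], [1, 26, -48, 0, 0], [1, 26, -48, 0, 0], [1, 26, -48, 0, 0], [1, 26, -48, 0, 0]], force=120)

```text
t: 1.8
tool_pos: [0.4539, -0.0858, 0.2316]
tool_rot: [3.14, 0.101, 0.001]
contact_force: [0.9, -0.2, 0.3]
opening: 0.0853
grip_force: 0.0
```

Call:
servo_tool(increments=[[1, 25, -54, 0, 0], [1, 25, -53, 0, 0], [1, 0, 0, 40, 0], [1, 0, 0, 50, 0], [1, 0, 0, 50, 0], [1, 0, 0, 35, 0], [1, 0, 0, 20, 0], [1, 0, 0, 12, 0], [1, 0, 0, 0, 0]])

```text
t: 2.92
tool_pos: [0.496, 0.0225, 0.0238]
tool_rot: [-3.14, -0.101, 0.002]
contact_force: [-0.4, -0.1, 0.2]
opening: 0.0852
grip_force: 0.0
```

```bash
python3 - <<'E'
from h import *
crop(get_image('side'),250,120,400,260,4.1,'s2.png')
E
```

```text
(no output)
```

View pics/s2.png

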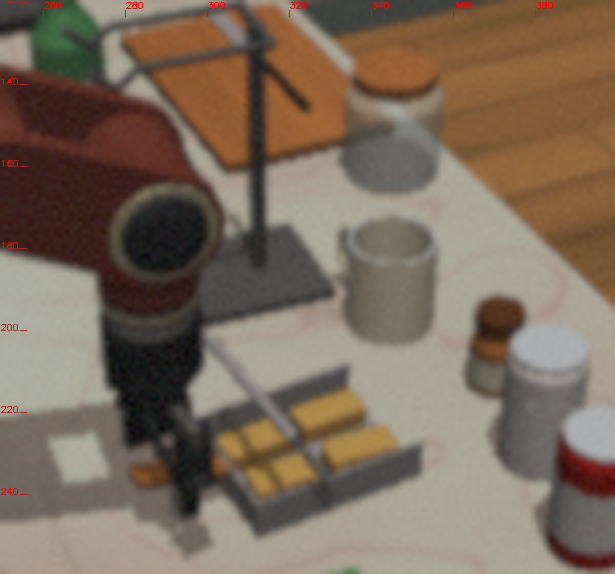

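The open fingers straddle the tab around (292,233), clear of the bail and biscuits. I'll close and lift.

Call:
servo_tool(increments=[[0, 0, 0, 0, 0], [0, 0, 0, 0, 0], [0, 0, 0, 0, 0], [0, 0, 0, 0, 0], [0, 0, 0, 0, 0], [0, 0, 0, -3, 0], [0, 0, 0, -6, 0], [0, 0, 0, -6, 0], [0, 0, 0, 0, 0]], force=120)

```text
t: 4.1
tool_pos: [0.4966, 0.0225, 0.0396]
tool_rot: [3.14, 0.101, 0.001]
contact_force: [-0.1, -0.6, -4.5]
opening: 0.022
grip_force: 118.1
```

```bash
python3 - <<'E'
from h import *
crop(get_image('side'),250,120,400,260,4.1,'s3.png')
E
```

```text
(no output)
```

View pics/s3.png

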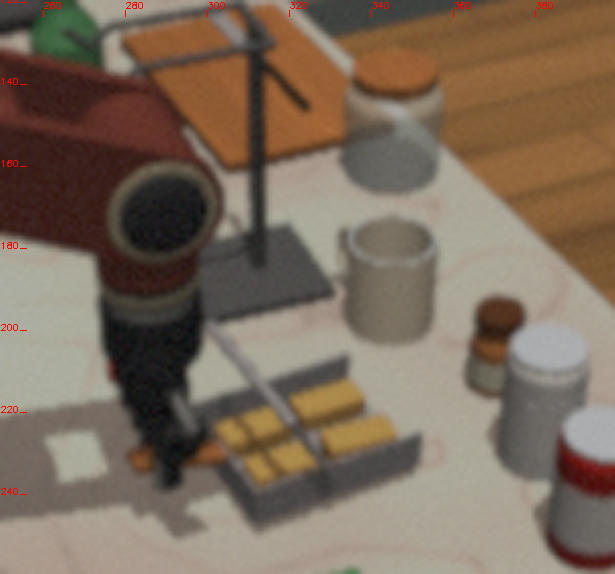

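The tray hangs level in the grip, with a load of about 4 N. I'll carry it up and over the dish.

Call:
servo_tool(increments=[[0, 0, 0, -8, 0], [0, 0, 0, -16, 0], [0, 0, 0, -25, 0], [0, 0, 0, -25, 0], [0, 0, 0, -25, 0], [0, 0, 0, -25, 0], [0, 0, 0, -20, 0], [0, 0, 0, -12, 0], [0, 0, 0, -5, 0], [0, -3, 8, 0, 0], [0, -6, 16, 0, 0], [0, -8, 24, 0, 0]])

```text
t: 5.65
tool_pos: [0.4816, -0.0276, 0.1992]
tool_rot: [-3.14, -0.102, 0.003]
contact_force: [-0.2, 0.3, -3.8]
opening: 0.0218
grip_force: 118.0
```

Call:
servo_tool(increments=[[0, -10, 30, 0, 0], [0, -12, 34, 0, 0], [0, -12, 34, 0, 0], [0, -12, 34, 0, 0], [0, -12, 34, 0, 0], [0, -12, 34, 0, 0], [0, -10, 30, 0, 0], [0, -10, 27, 0, 0], [0, -8, 22, 0, 0], [0, -6, 18, 0, 0], [0, -4, 12, 0, 0], [0, 0, 0, 0, 0]])

```text
t: 7.15
tool_pos: [0.3943, -0.3423, 0.2001]
tool_rot: [-3.14, -0.099, 0.0]
contact_force: [0.4, 1.2, -3.8]
opening: 0.0217
grip_force: 118.0
```

```bash
python3 - <<'E'
from h import *
a=get_image('side');b=get_image('top')
crop(a,270,170,440,370,2.9,'s4.png'); crop(b,340,170,450,280,2.9,'t4.png')
p,q=cv2.imread('pics/s4.png'),cv2.imread('pics/t4.png'); o=np.zeros((580,800,3),np.uint8)
o[:p.shape[0],:p.shape[1]]=p;w=min(800-p.shape[1],q.shape[1]); o[:q.shape[0],p.shape[1]:p.shape[1]+w]=q[:,:w]; cv2.imwrite('pics/c4.png',o); print(get_obs()['wrist_torque'])
E
```

```text
[ 0.01679235  0.37862522 -0.01681608]
```

View pics/c4.png

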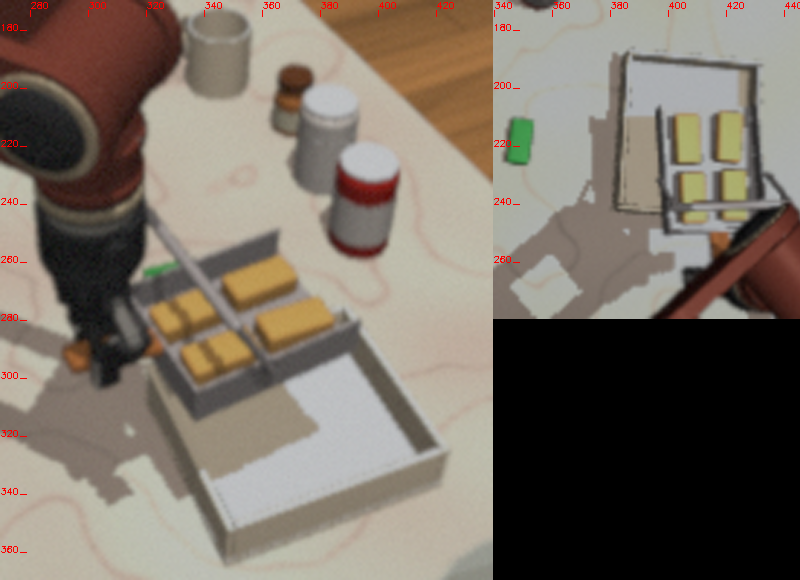

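The tray is level over the dish's robot side. In the top view the dish corners are at (386,191), (431,193) and (382,242). I'll check the lateral fit.

```bash
python3 - <<'E'
from h import *
for uv in [(386,190.2),(431,193),(381.5,242.8)]: print('dish',onz('top',uv,.055).round(3))
for uv in [(402,224),(425,225),(403,210),(424,208)]: print('bisc',onz('top',uv,.21).round(3))
for uv in [(396,207),(431,210),(399,250)]: print('tray',onz('top',uv,.217).round(3))
E
```

```text
dish [ 0.673 -0.259  0.055]
dish [ 0.666 -0.432  0.055]
dish [ 0.474 -0.242  0.055]
bisc [ 0.53  -0.286  0.21 ]
bisc [ 0.528 -0.365  0.21 ]
bisc [ 0.578 -0.29   0.21 ]
bisc [ 0.586 -0.362  0.21 ]
tray [ 0.586 -0.264  0.217]
tray [ 0.579 -0.384  0.217]
tray [ 0.442 -0.274  0.217]
```

Call:
servo_tool(increments=[[0, 0, 0, 0, 0], [0, 0, 0, 0, 0]], force=70)

```text
t: 7.5
tool_pos: [0.3948, -0.3413, 0.2003]
tool_rot: [-3.14, -0.102, -0.0]
contact_force: [0.1, 0.1, -3.1]
opening: 0.0217
grip_force: 118.0
```

```bash
cat >> h.py <<'E'
def blobs(n):
    h=cv2.cvtColor(get_image(n),cv2.COLOR_RGB2HSV)
    m=cv2.inRange(h,(20 if n=='top' else 13,75,90),(36,255,255)); m[:150]=0; m[:,:340 if n=='top' else 300]=0; m[:,455:]=0
    if n=='side': m[:225]=0
    k,_,s,c=cv2.connectedComponentsWithStats(m)
    for i in range(1,k):
        if s[i,4]>15: print(n,c[i].round(1),s[i])
E
python3 - <<'E'
from h import *
print(get_obs()['wrist_torque']);blobs('top');blobs('side')
E
```

```text
[-0.04458347  0.47800114 -0.0351337 ]
top [406.5 217.2] [403 209   8  17 133]
top [420.9 216.6] [417 209   9  16 125]
top [422.5 233.4] [419 228   8  11  81]
top [408.3 234.4] [405 230   8  10  74]
top [408.5 244. ] [405 243   8   3  24]
top [423.1 243.5] [419 242   8   4  20]
side [446.6 232. ] [432 225  23  22 267]
side [358.9 266.4] [346 257  27  20 337]
side [333.  277.9] [321 269  26  19 299]
side [370.3 280.6] [355 272  31  19 347]
side [344.3 291.9] [332 283  27  19 311]
side [450.6 386.7] [443 376  12  24 127]
side [433.8 396. ] [429 391  11   9  46]
```

Call:
servo_tool(increments=[[0, 0, 0, 0, 0], [0, 0, 0, 0, 0]], force=60)

```text
t: 7.85
tool_pos: [0.3946, -0.3418, 0.2003]
tool_rot: [3.14, 0.101, 0.0]
contact_force: [0.6, 0.7, -3.2]
opening: 0.0218
grip_force: 118.0
```

Call:
servo_tool(increments=[[0, 0, 0, 0, 0], [0, 0, 0, 0, 0]], force=40)

```text
t: 8.1
tool_pos: [0.3946, -0.3418, 0.2003]
tool_rot: [-3.14, -0.101, 0.0]
contact_force: [-1.4, -0.1, -4.1]
opening: 0.0215
grip_force: 118.0
```

```bash
python3 - <<'E'
from h import *
o=get_obs();print(o['wrist_torque'],o['grip_force']);blobs('side')
E
```

```text
[-0.00418504  0.39674574  0.02214987] 117.99154758453369
side [446.6 232. ] [432 225  23  22 267]
side [358.8 266.6] [346 257  27  20 337]
side [333. 278.] [321 269  26  19 298]
side [370.4 280.9] [355 272  31  20 347]
side [344.2 292.1] [332 283  27  19 311]
side [452.1 388. ] [448 376   7  24  88]
side [444.5 384.4] [442 378   7  15  28]
side [433.  396.1] [429 392  10   8  40]
```

Call:
servo_tool(increments=[[0.05, 0, 0, 0, 0], [0.05, 0, 0, 0, 0]], force=60)

```text
t: 8.4
tool_pos: [0.3946, -0.3418, 0.2003]
tool_rot: [-3.14, -0.101, 0.0]
contact_force: [-0.6, -0.1, -4.8]
opening: 0.022
grip_force: 118.0
```

```bash
python3 - <<'E'
from h import *
o=get_obs();print(o['wrist_torque'],o['grip_force']);blobs('side')
E
```

```text
[-0.05813266  0.39457445 -0.02831721] 118.03754925727844
side [446.6 232. ] [432 225  23  22 267]
side [358.9 266.7] [346 258  27  19 336]
side [333.1 278.1] [321 269  26  19 302]
side [370.3 280.8] [355 272  31  19 348]
side [344.2 292.1] [332 283  27  19 313]
side [451.6 378.9] [447 376   8   8  34]
side [445.7 383.1] [442 379   8   9  27]
side [438.9 385.6] [436 381   7   9  18]
side [452.3 393.2] [449 385   6  15  55]
side [433.7 396.2] [430 392   9   8  37]
```

Call:
servo_tool(increments=[[0.18, 0, 0, 0, 0], [0.18, 0, 0, 0, 0]], force=40)

```text
t: 8.7
tool_pos: [0.3946, -0.3418, 0.2003]
tool_rot: [3.14, 0.101, 0.0]
contact_force: [-1.4, 0.5, -3.0]
opening: 0.0223
grip_force: 118.0
```

Call:
servo_tool(increments=[[0.22, 0, 0, 0, 0], [0.22, 0, 0, 0, 0]], force=40)

```text
t: 8.95
tool_pos: [0.3946, -0.3418, 0.2003]
tool_rot: [-3.14, -0.101, -0.0]
contact_force: [0.7, -0.4, -2.7]
opening: 0.022
grip_force: 118.0
```

```bash
python3 - <<'E'
from h import *
o=get_obs();print(o['wrist_torque'],o['grip_force']);blobs('side')
E
```

```text
[-0.02336816  0.37363355 -0.01591187] 118.02891969680786
side [446.6 232. ] [432 225  23  22 267]
side [358.7 266.6] [346 257  27  20 339]
side [333. 278.] [321 269  26  19 299]
side [370.2 280.9] [355 272  31  19 349]
side [344.3 292. ] [332 283  27  19 312]
side [452.1 380. ] [448 376   7  10  38]
side [445.7 383.1] [442 378   9  11  30]
side [452.1 393.7] [448 387   7  13  54]
side [434.  396.1] [430 392  10   8  42]
```

The gripper latches its force until it reopens. So I'll let the dish's rear rim act as the pivot: rest the tray's underside on it, open so the front sinks into the dish, then regrip lightly and raise the tab.

Call:
servo_tool(increments=[[0, -4, 0, 10, 0], [0, 0, 0, 20, 0], [0, 0, 0, 25, 0], [0, 0, 0, 25, 0], [0, 0, 0, 18, 0], [0, 0, 0, 10, 0], [0, 0, 0, 6, 0], [0, 0, 0, 3, 0], [0, 0, 0, 0, 0]], force=20)

```text
t: 10.12
tool_pos: [0.3909, -0.3424, 0.0838]
tool_rot: [3.139, 0.101, 0.001]
contact_force: [0.7, -0.5, -3.8]
opening: 0.022
grip_force: 118.0
```

Call:
servo_tool(increments=[[0, 0, 0, 2, 0], [0, 0, 0, 0, 0]])

```text
t: 10.38
tool_pos: [0.3908, -0.3422, 0.0816]
tool_rot: [3.139, 0.101, 0.001]
contact_force: [0.2, -0.3, -2.7]
opening: 0.0218
grip_force: 118.0
```

Call:
servo_tool(increments=[[0, 0, 0, 2, 0], [0, 0, 0, 0, 0]])

```text
t: 10.62
tool_pos: [0.391, -0.3426, 0.0803]
tool_rot: [3.139, 0.101, 0.001]
contact_force: [-1.6, 1.0, 1.7]
opening: 0.0216
grip_force: 118.5
```

Call:
servo_tool(increments=[[0, 0, 0, 1.5, 0], [0, 0, 0, 0, 0]])

```text
t: 10.88
tool_pos: [0.391, -0.3428, 0.0793]
tool_rot: [3.139, 0.101, 0.001]
contact_force: [-4.1, 2.5, 6.7]
opening: 0.0221
grip_force: 118.9
```

Call:
servo_tool(increments=[[0, 0, 0, -1.5, 0], [0.35, 0, 0, 0, 0], [0.45, 0, 0, 0, 0], [0.45, 0, 0, 0, 0], [0.45, 0, 0, 0, 0], [0.45, 0, 0, 0, 0]], force=20)

```text
t: 11.62
tool_pos: [0.3906, -0.342, 0.0791]
tool_rot: [-3.14, -0.101, 0.0]
contact_force: [-0.5, -0.3, 0.2]
opening: 0.0381
grip_force: 0.0
```

```bash
python3 - <<'E'
from h import *
o=get_obs();print(o['t'],o['wrist_torque'],o['grip_force'])
a=get_image('side');b=get_image('top')
crop(a,270,190,440,370,2.9,'s4.png'); crop(b,340,170,450,280,2.9,'t4.png')
p,q=cv2.imread('pics/s4.png'),cv2.imread('pics/t4.png'); o=np.zeros((530,800,3),np.uint8)
o[:p.shape[0],:p.shape[1]]=p[:530];w=min(800-p.shape[1],q.shape[1]); o[:q.shape[0],p.shape[1]:p.shape[1]+w]=q[:,:w]; cv2.imwrite('pics/c5.png',o)
E
```

```text
11.625 [-0.01746909 -0.02017111 -0.03008271] 0.0
```

View pics/c5.png

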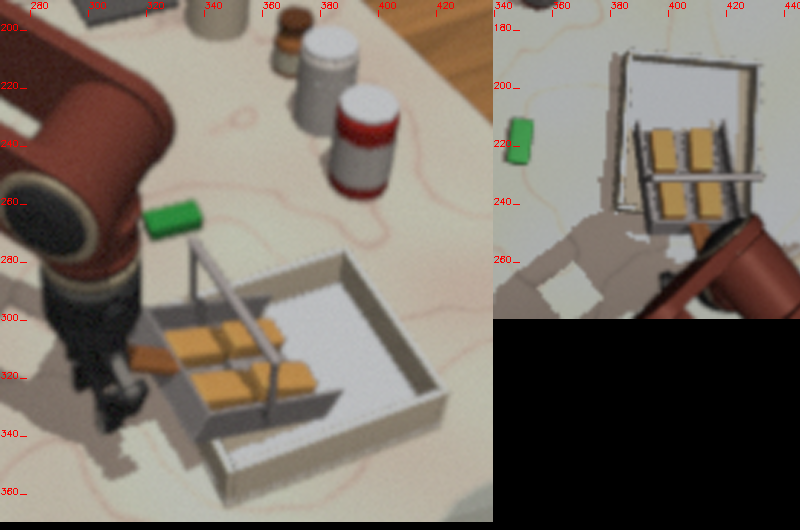

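The tray has tipped about 24° into the dish with the biscuits still in it: in the side view the tab is at (320,315) and the biscuits are at about (350,310). I'll regrip the tab lightly where it is now and raise it.

Call:
servo_tool(increments=[[0.5, 8, 0, -12, 0], [0.5, 10, 0, -16, 0], [0, 0, 0, 0, 0], [0, 0, 0, 0, 0], [0, 0, 0, 0, 0], [0, 0, 0, 0, 0]], force=20)

```text
t: 12.48
tool_pos: [0.4087, -0.3414, 0.1077]
tool_rot: [3.139, 0.1, 0.001]
contact_force: [0.5, -1.9, 4.2]
opening: 0.0235
grip_force: 19.8
```

Call:
servo_tool(increments=[[0, 1, 0, -6, 0], [0, 1, 0, -6, 0], [0, 1, 0, -6, 0], [0, 0, 0, 0, 0]])

```text
t: 12.98
tool_pos: [0.4113, -0.3405, 0.1253]
tool_rot: [-3.14, -0.102, 0.001]
contact_force: [-0.2, 0.7, -2.1]
opening: 0.0238
grip_force: 20.1
```

```bash
python3 - <<'E'
from h import *
o=get_obs();print(o['wrist_torque'],o['grip_force']);blobs('side');blobs('top')
E
```

```text
[0.00361671 0.22437424 0.05752824] 20.050097107887268
side [446.6 232. ] [432 225  23  22 267]
side [346.2 312.9] [325 301  38  27 730]
side [369.2 320.4] [364 315  13  11 111]
side [451.9 378.9] [448 376   7   8  31]
side [445.5 382.6] [442 380   9   7  21]
side [451.9 393.5] [448 387   7  13  58]
side [432.7 396.1] [429 392  11   8  37]
```

Call:
servo_tool(increments=[[0, 1, 0, -8, 0], [0, 1, 0, -8, 0], [0, 1, 0, -8, 0], [0, 1, 0, -8, 0], [0, 0, 0, 0, 0]])

```text
t: 13.7
tool_pos: [0.4159, -0.3411, 0.1588]
tool_rot: [3.138, 0.101, 0.001]
contact_force: [-3.1, 0.6, 1.4]
opening: 0.0238
grip_force: 20.6
```

```bash
python3 - <<'E'
from h import *
o=get_obs();print(o['wrist_torque'],o['grip_force']);blobs('side')
crop(get_image('side'),270,190,440,370,3.2,'s6.png')
E
```

```text
[ 0.00589097  0.39811891 -0.00762843] 20.620450973510742
side [446.6 232. ] [432 225  23  22 266]
side [346.6 312. ] [324 302  41  25 605]
side [369.2 322. ] [360 315  19  14 189]
side [452.1 387.8] [447 376   8  24  92]
side [445.6 383.4] [441 381   9   6  18]
side [437.6 385.7] [434 383   9   6  18]
side [431.9 396.2] [430 393   6   7  25]
```

View pics/s6.png

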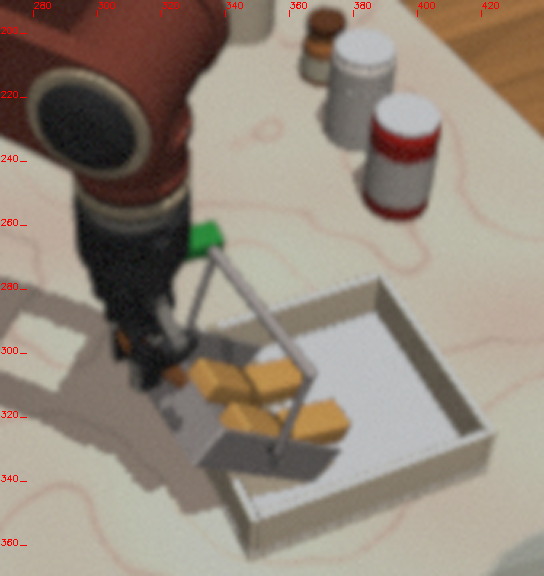

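The tilt is about 35–40°, and the biscuits are shifting towards the lip, around (370,320). I'll keep raising, with a little forward motion.

Call:
servo_tool(increments=[[0, 2, 0, -8, 0], [0, 2, 0, -8, 0], [0, 2, 0, -6, 0], [0, 0, 0, 0, 0]])

```text
t: 14.3
tool_pos: [0.422, -0.3403, 0.18]
tool_rot: [3.139, 0.101, 0.001]
contact_force: [-0.4, -0.5, -2.9]
opening: 0.0243
grip_force: 19.8
```

```bash
python3 - <<'E'
from h import *
o=get_obs();print(o['wrist_torque'],o['grip_force']);blobs('side')
E
```

```text
[ 0.04842411  0.19891457 -0.03377353] 19.843845069408417
side [446.6 232. ] [432 225  23  22 267]
side [348.9 310.8] [332 301  34  23 440]
side [370.4 321.6] [359 313  23  17 237]
side [449.3 380.4] [444 376  11  12  58]
side [434.1 395. ] [429 386  12  14  52]
side [452.2 393.6] [449 388   6  12  52]
```

Call:
servo_tool(increments=[[0, 0, 0, -8, 0], [0, 0, 0, -8, 0], [0, 0, 0, 0, 0]])

```text
t: 14.72
tool_pos: [0.422, -0.3406, 0.1967]
tool_rot: [3.138, 0.1, 0.003]
contact_force: [-0.5, -0.6, -2.8]
opening: 0.024
grip_force: 19.8
```

```bash
python3 - <<'E'
from h import *
o=get_obs();print(o['wrist_torque'],o['grip_force']);blobs('side');blobs('top')
E
```

```text
[-0.02760102  0.17991968  0.05270799] 19.83945071697235
side [446.6 232. ] [432 225  23  22 267]
side [348.6 309.7] [333 301  32  21 367]
side [365.9 309.2] [363 306   6   7  24]
side [370.5 321.2] [358 313  24  16 229]
side [452.1 387.5] [448 376   7  24  93]
side [443.9 381.4] [441 379   7   7  23]
side [433.3 396.5] [429 393  10   7  37]
top [409.  218.6] [406 212   8  14  98]
top [396.4 220.3] [393 214   8  14  90]
```

Call:
servo_tool(increments=[[0, 0, 0, -8, 0], [0, 0, 0, -8, 0], [0, 0, 0, -8, 0], [0, 0, 0, -8, 0], [0, 0, 0, 0, 0]])

```text
t: 15.45
tool_pos: [0.422, -0.3405, 0.2287]
tool_rot: [3.138, 0.101, 0.003]
contact_force: [-0.6, 0.4, -2.3]
opening: 0.0237
grip_force: 19.9
```

```bash
cat >> h.py <<'E'
def ob(n):
    h=cv2.cvtColor(get_image(n),cv2.COLOR_RGB2HSV)
    m=cv2.inRange(h,(10,90,70),(36,255,255)); m[:205 if n=='top' else 285]=0; m[250 if n=='top' else 345:]=0; m[:,:380 if n=='top' else 320]=0; m[:,430 if n=='top' else 430:]=0
    k,_,s,c=cv2.connectedComponentsWithStats(m)
    for i in range(1,k):
        if s[i,4]>12: print(n,c[i].round(1),s[i],onz(n,c[i],.025).round(3))
E
python3 - <<'E'
from h import *
o=get_obs();print(o['wrist_torque'],o['grip_force']);ob('side');ob('top')
E
```

```text
[-0.06162316  0.1529781   0.0131786 ] 19.945659935474396
side [324.9 289. ] [323 285   5   8  28] [ 0.511 -0.209  0.025]
side [350.1 303.4] [342 294  18  20 180] [ 0.552 -0.283  0.025]
side [363.1 309.7] [358 303  11  14  76] [ 0.573 -0.315  0.025]
side [372.5 321.8] [363 314  18  19 170] [ 0.576 -0.359  0.025]
top [408.2 218.5] [405 212   9  14  77] [ 0.57  -0.35   0.025]
top [395.7 220.2] [392 214   9  15  79] [ 0.563 -0.301  0.025]
top [413.3 230. ] [409 229   9   3  25] [ 0.527 -0.369  0.025]
```

Call:
servo_tool(increments=[[0, 0, 0, -8, 0], [0, 0, 0, -8, 0], [0, 0, 0, -10, 0], [0, 0, 0, -10, 0], [0, 0, 0, -8, 0], [0, 0, 0, 0, 0]])

```text
t: 16.3
tool_pos: [0.4219, -0.3404, 0.2725]
tool_rot: [3.139, 0.101, 0.002]
contact_force: [0.5, 1.1, -1.6]
opening: 0.0237
grip_force: 20.0
```

```bash
python3 - <<'E'
from h import *
o=get_obs();print(o['wrist_torque'],o['grip_force']);ob('side');ob('top')
im=get_image('top')
# print hue classes coarse map around dish
h=cv2.cvtColor(im,cv2.COLOR_RGB2HSV)
for y in range(186,262,2): print(y,''.join('B' if 15<=h[y,x,0]<=36 and h[y,x,1]>90 else ('o' if h[y,x,0]<15 and h[y,x,1]>90 else ('#' if h[y,x,2]<110 else '.')) for x in range(376,440)))
E
```

```text
[-0.00047324  0.10647311 -0.00122655] 19.955626130104065
side [351.1 296.4] [347 293   9   8  40] [ 0.566 -0.263  0.025]
side [363.4 303.8] [359 301   9   7  29] [ 0.584 -0.299  0.025]
side [360.9 326.2] [340 313  42  27 497] [ 0.542 -0.358  0.025]
top [407.9 216.8] [404 212   8  13  65] [ 0.577 -0.349  0.025]
top [396.2 219.7] [392 214  10  15  71] [ 0.565 -0.303  0.025]
top [410. 229.] [406 228   8   3  16] [ 0.53  -0.357  0.025]
186 ................................................................
188 ..........#.....................................................
190 ........##...###################................................
192 ........##.......................#################..##..........
194 ........##..........................................###.........
196 ........##..........................................###.........
198 ........##..........................................###.........
200 .......###..........................................###.........
202 .......###..........................................###.........
204 .......##..............................
[... 1257 characters left out ...]
#######ooo
242 .....#######........#######################################ooooo
244 .....................###################################oooooooo
246 ......................################################oooooooooo
248 ......................####################oooooooooooooooooooooo
250 .......................###################oooooooooooooooooooooo
252 ........................###################ooo#ooooooooooooooooo
254 .........................################ooooooooooooooooooooooo
256 ..........................#############ooooooooooooooooooooooooo
258 ..................................###oo#oooooooooooooooooooooooo
260 ..................................##ooooooooooooooo####ooooooooo
```

The tray is empty or nearly so (wrist torque 0.11) and hanging at about 55°. I'll lift it, move to the old tray spot and check the dish on the way.

Call:
servo_tool(increments=[[0, 0, 0, -20, 0], [0, 0, 0, -20, 0], [0, 12, -18, 0, 0], [0, 25, -36, 0, 0], [0, 25, -36, 0, 0], [0, 25, -36, 0, 0], [0, 25, -36, 0, 0], [0, 25, -36, 0, 0], [0, 25, -36, 0, 0], [0, 25, -36, 0, 0], [0, 12, -18, 0, 0], [0, 0, 0, 0, 0]])

```text
t: 17.95
tool_pos: [0.6023, -0.0391, 0.3124]
tool_rot: [3.139, 0.104, 0.001]
contact_force: [0.0, -0.1, -1.3]
opening: 0.0239
grip_force: 20.2
```

```bash
python3 - <<'E'
from h import *
o=get_obs();print(o['wrist_torque'],o['grip_force'])
im=get_image('top'); h=cv2.cvtColor(im,cv2.COLOR_RGB2HSV)
for y in range(186,250,2): print(y,''.join('B' if 10<=h[y,x,0]<=36 and h[y,x,1]>90 else ('#' if h[y,x,2]<110 else '.') for x in range(376,436)))
m=((h[...,0]>=10)&(h[...,0]<=36)&(h[...,1]>90)).astype(np.uint8);m[:186]=0;m[252:]=0;m[:,:376]=0;m[:,436:]=0
print(m.sum()); ob('top')
E
```

```text
[ 0.00696273  0.07299917 -0.047481  ] 20.244323015213013
186 ............................................................
188 ..........#.................................................
190 ........##...###################............................
192 ........##.......................#################..##......
194 ........##..........................................###.....
196 ........##..........................................###.....
198 ........##..........................................###.....
200 .......###..........................................###.....
202 .......###..........................................###.....
204 .......##...........................................###.....
206 .......##...........................................##......
208 .......##...........................................##......
210 .......##...........................................##......
212 .......##....................BBBBBBB................##......
214 .......##........B...........BBBBBBB...............###......
216 ......###.......BBBBBBBB.....BB.BBBB...............###......
218
[... 403 characters left out ...]
..................BB..BBB..............##.......
232 .....###......................BB...BB..............##.......
234 .....###......................BB..................###.......
236 .....##.......................BB..................###.......
238 .....##.......................BB..................###.......
240 .....###......................BB..................###.......
242 ......####........................................###.......
244 ..............................###...........................
246 ............................................................
248 ............................................................
234
top [403.1 222.8] [392 212  21  30 248] [ 0.553 -0.33   0.025]
```

```bash
python3 - <<'E'
from h import *
for n,(x0,x1,y0,y1) in {'top':(384,428,206,244),'side':(330,392,284,340)}.items():
    h=cv2.cvtColor(get_image(n),cv2.COLOR_RGB2HSV)
    print(n)
    for y in range(y0,y1,2): print(y,' '.join('%2d'%(h[y,x,2]//10) if h[y,x,1]>45 and 8<=h[y,x,0]<=38 else ' .' for x in range(x0,x1)))
E
```

```text
top
206  .  .  .  .  .  .  .  .  .  .  .  .  .  .  .  .  .  .  .  .  .  .  .  .  .  .  .  .  .  .  .  .  .  .  .  .  .  .  .  .  .  . 15 12
208  .  .  .  .  .  .  .  .  .  .  .  .  .  .  .  .  .  .  .  .  .  .  .  .  .  .  .  .  .  .  .  .  .  .  .  .  .  .  .  .  .  . 15 11
210  .  .  .  .  .  .  .  .  .  .  .  .  .  .  .  .  .  .  .  .  .  .  .  .  .  .  .  .  .  .  .  .  .  .  .  .  .  .  .  .  .  . 15 11
212  .  .  .  .  .  .  .  .  .  .  .  .  .  .  .  .  .  .  .  . 13 11 16 17 17 17 17 17 16  .  .  .  .  .  .  .  .  .  .  .  .  . 15  .
214  .  .  .  .  .  .  .  . 13 15 16 16 16 16 17 17  .  .  .  . 14 10 16 17 17 17 17 17 17  .  .  .  .  .  .  .  .  .  .  .  .  .  . 10
216  .  .  .  .  .  .  .  . 10 15 17 17 17 17 17 17 17  .  .  .  . 10 15 17 17 17 17 17 17 17  .  .  .  .  .  .  .  .  .  .  . 15 14 10
218  .  .  .  .  .  .  .  . 11 13 17 17 17 17 17 17 17  .  .  .  . 10 14 17 17 17 17 17 17 17  .  .  .  .  .  .  .  .  .  .  .  . 14 10
220  .  .  .  .  .  .  .  . 11 11 16 17 17 17 17 17 16  .  .  .  . 11 12 16 17 17 17 17 17 17  .  .  .  .  .  .  .  .  .  .  . 15 13  9
222  .  
[... 6112 characters left out ...]
7 17 16 17 17 17 16 17 16 15 14 13 12 11 10 10 11 12  .  .  .  .  .  .  .  .  .  .  .  .  .  .  .  .  .  .  .  .  .  .  .  .  .  .
334  .  .  .  .  .  8  8  8  .  .  .  . 17 17 17 17 17 17 17 17 16 16 15 14 13 12 11 10 10 10 10  .  .  .  .  .  .  .  .  .  .  .  .  .  .  .  .  .  .  .  .  .  .  .  .  .  .  .  .  .  .  .
336  .  .  .  .  .  8  8  8  8  .  .  .  . 17 17 16 16 15 14 13 11 11 10 10 10 10 11 12  .  .  .  .  .  .  .  .  .  .  .  .  .  .  .  .  .  .  .  .  .  .  .  .  .  .  .  .  .  .  .  .  .  .
338  .  .  .  .  .  .  8  8  8  .  .  .  .  . 13 12 11 10 10 10 10 11 13  .  .  .  .  .  .  .  .  .  .  .  .  .  .  .  .  .  .  .  .  .  .  .  .  .  .  .  .  .  .  .  .  .  .  .  .  .  .  .
```

All four biscuits are in the dish: two lie flat on the right, and on the left one is upright and one leans. Now I'll set the tray down, lip first and then swinging flat.

Call:
servo_tool(increments=[[0, 15, -17, 0, 0], [0, 16, -18, 0, 0], [0, 15, -17, 0, 0], [0, 0, 0, 20, 0], [0, 0, 0, 30, 0], [0, 0, 0, 30, 0], [0, 0, 0, 25, 0], [0, 0, 0, 15, 0], [0, 0, 0, 8, 0], [0, 0, 0, 0, 0]])

```text
t: 19.4
tool_pos: [0.6442, 0.0149, 0.1831]
tool_rot: [3.14, 0.101, -0.001]
contact_force: [0.6, 0.4, -2.0]
opening: 0.0233
grip_force: 20.2
```

```bash
python3 - <<'E'
from h import *
o=get_obs();print(o['tool_pos'],o['wrist_torque'],o['contact_force'])
E
```

```text
[0.64420717 0.01490615 0.18306922] [-0.01906358  0.15344639  0.03097091] [ 0.57249573  0.41171435 -1.95331686]
```

Call:
servo_tool(increments=[[0, -6, 0, 8, 0], [0, -16, 0, 8, 0], [0, -24, 0, 11, 0], [0, -24, 0, 16, 0], [0, -21, 0, 18, 0], [0, -18, 0, 22, 0], [0, 0, 0, 0, 0]])

```text
t: 20.27
tool_pos: [0.5339, 0.0079, 0.0995]
tool_rot: [-3.14, -0.1, 0.003]
contact_force: [-0.5, -0.3, -1.9]
opening: 0.0235
grip_force: 20.3
```

```bash
python3 - <<'E'
from h import *
o=get_obs();print(o['tool_pos'],o['wrist_torque'],o['contact_force'])
E
```

```text
[0.53388757 0.00794265 0.0995443 ] [0.02641    0.20578087 0.03303894] [-0.48873196 -0.34781994 -1.87981923]
```

Call:
servo_tool(increments=[[0, -9, 0, 14, 0], [0, -8, 0, 14, 0], [0, -6, 0, 14, 0], [0, -4, 0, 12, 0], [0, -3, 0, 10, 0], [0, -2, 0, 7, 0], [0, 0, 0, 0, 0]])

```text
t: 21.15
tool_pos: [0.503, 0.006, 0.0286]
tool_rot: [-3.14, -0.101, 0.002]
contact_force: [-1.6, -0.3, -1.4]
opening: 0.024
grip_force: 19.7
```

Call:
servo_tool(increments=[[0, 0, 0, 3, 0], [0, 0, 0, 0, 0]])

```text
t: 21.4
tool_pos: [0.504, 0.0059, 0.0265]
tool_rot: [3.14, 0.101, 0.001]
contact_force: [-0.4, -0.2, -0.3]
opening: 0.0239
grip_force: 19.7
```

Call:
servo_tool(increments=[[0, 0, 0, 2.5, 0], [0, 0, 0, 0, 0]])

```text
t: 21.65
tool_pos: [0.5038, 0.0059, 0.0239]
tool_rot: [3.14, 0.101, 0.001]
contact_force: [-0.3, -0.7, 0.6]
opening: 0.0237
grip_force: 19.7
```

Call:
servo_tool(increments=[[0, 0, 0, 2.5, 0], [0, 0, 0, 0, 0]])

```text
t: 21.9
tool_pos: [0.5037, 0.0059, 0.0215]
tool_rot: [3.14, 0.101, 0.0]
contact_force: [-0.3, 0.0, 2.2]
opening: 0.0237
grip_force: 20.0
```

Call:
servo_tool(increments=[[1, 0, 0, 0, 0], [1, 0, 0, 0, 0], [1, 0, 0, 0, 0], [1, 0, 0, 0, 0], [1, 0, 0, -20, 0], [1, 0, 0, -40, 0], [1, 0, 0, -50, 0], [1, -10, 0, -50, 0], [1, -30, 0, -30, 0], [1, -30, 0, 0, 0], [1, 0, 0, 0, 0]])

```text
t: 23.28
tool_pos: [0.4329, 0.0014, 0.2117]
tool_rot: [3.14, 0.1, 0.003]
contact_force: [0.2, -0.3, -0.5]
opening: 0.0855
grip_force: 0.0
```

```bash
python3 - <<'E'
from h import *
a=get_image('top');b=get_image('side');np.save('t7.npy',a);np.save('s7.npy',b)
crop(a,270,165,350,260,4.9,'t7.png'); crop(b,270,180,370,280,3.9,'s7.png')
p,q=cv2.imread('pics/s7.png'),cv2.imread('pics/t7.png'); o=np.zeros((470,790,3),np.uint8)
o[:p.shape[0],:p.shape[1]]=p;w=min(790-p.shape[1],q.shape[1]); hh=min(470,q.shape[0]);o[:hh,p.shape[1]:p.shape[1]+w]=q[:hh,:w]; cv2.imwrite('pics/c7.png',o)
E
```

```text
(no output)
```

View pics/c7.png

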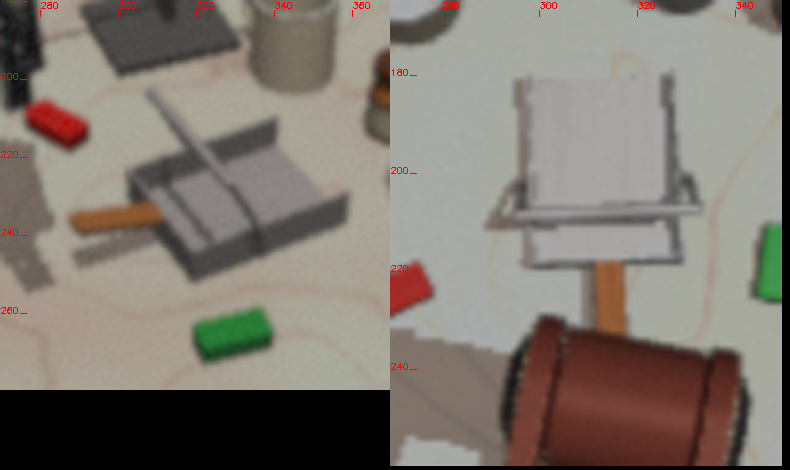

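The tray is empty and flat. Its bar runs from (295,208) to (333,207) in the top view, and from (308,203) to (331,228) in the side view.

```bash
python3 - <<'E'
from h import *
print('L',tri((295.2,208.4),(308,203.1)),'R',tri((333.2,207.2),(331,228.2)))
for uv,z in [((327.8,179.5),.036),((297,180),.036),((297,218.5),.036),((328.5,218),.036)]: print(onz('top',uv,z).round(4))
for z in(.095,.1,.105): print(z,onz('top',(314.2,207.8),z).round(4))
# fine bar position: brightness profile along column 314 top
im=np.load('t7.npy').astype(int).sum(2)//3
for c in (306,310,318,322): print(c,im[198:222,c])
E
```

```text
L (array([0.58847612, 0.07955647, 0.10212442]), np.float64(0.0008420253808337461)) R (array([ 0.59992307, -0.05919239,  0.09857532]), np.float64(0.006123798184498197))
[ 0.7119 -0.039   0.036 ]
[0.707  0.0784 0.036 ]
[0.5596 0.0742 0.036 ]
[ 0.5642 -0.0443  0.036 ]
0.095 [0.5937 0.0108 0.095 ]
0.1 [0.593  0.0108 0.1   ]
0.105 [0.5923 0.0108 0.105 ]
306 [164 164 164 164 164 163 163 165 163 140 156 123 109 153 163 164 165 165
 165 161 119 113 157 165]
310 [165 164 164 165 165 166 165 165 162 140 148 111 104 154 163 164 164 164
 165 160 105  90 107 112]
318 [163 163 162 163 164 163 163 160 127 135 132  90 100 152 164 164 164 165
 164 159 101 140 151 152]
322 [164 164 165 165 165 165 166 162 134 145 128  92 103 154 165 166 166 167
 165 144  94 150 164 166]
```

```bash
python3 - <<'E'
from h import *
print(get_obs()['q'].round(3),get_obs()['tool_pos'])
E
```

```text
[-0.169 -0.423  2.06   0.     1.504  1.338] [0.43378723 0.00140734 0.21121173]
```

Call:
servo_tool(increments=[[1, 45, 0, 0, 0], [1, 57, 1, 0, 0], [1, 57, 0, 0, 0], [1, 0, 0, 0, -10], [1, 0, 0, 0, -10], [1, 0, 0, 0, -10], [1, 0, 0, 0, -10], [1, 0, 0, 0, -10], [1, 0, 0, 0, -10], [1, 0, 0, 0, -10], [1, 0, 0, 0, -10], [1, 0, 0, 0, -10]])

```text
t: 24.88
tool_pos: [0.593, 0.0107, 0.21]
tool_rot: [-2.141, -2.297, 0.001]
contact_force: [0.6, -0.3, -0.8]
opening: 0.0855
grip_force: 0.0
```

Call:
servo_tool(increments=[[1, 0, 0, 0, 0]], force=30)

```text
t: 25.0
tool_pos: [0.5928, 0.0107, 0.2102]
tool_rot: [-2.15, -2.289, 0.001]
contact_force: [-0.7, -0.6, 0.2]
opening: 0.0854
grip_force: 0.0
```

Call:
servo_tool(increments=[[1, 0, 0, 40, 0], [1, 0, 0, 40, 0], [1, 0, 0, 30, 0], [1, 0, 0, 15, 0], [0, 0, 0, 0, 0], [0, 0, 0, 0, 0], [0, 0, 0, 0, 0], [0, 0, 0, 0, 0], [0, 0, 0, 0, 0], [0, 0, 0, 0, 0], [0, 0, 0, 0, 0]])

```text
t: 26.38
tool_pos: [0.5928, 0.0105, 0.0873]
tool_rot: [2.149, 2.291, 0.001]
contact_force: [-2.6, -0.3, 6.3]
opening: 0.0087
grip_force: 29.5
```

Call:
servo_tool(increments=[[0, 0, 8, -3, 0], [0, 0, 8, -5, 0], [0, 0, 8, -8, 0], [0, 0, 4, -10, 0], [0, 0, 0, -20, 0], [0, 0, 0, -30, 0], [0, 0, 0, -30, 0], [0, 0, 0, -30, 0], [0, 0, 0, -30, 0], [0, 0, 0, -25, 0], [0, 0, 0, -10, 0], [0, 0, 0, 0, 0]])

```text
t: 27.88
tool_pos: [0.6206, 0.0124, 0.2885]
tool_rot: [2.148, 2.29, 0.002]
contact_force: [0.6, 0.4, -2.2]
opening: 0.0084
grip_force: 29.5
```

```bash
python3 - <<'E'
from h import *
o=get_obs();print(o['wrist_torque'],o['contact_force'],o['q'].round(2))
E
```

```text
[-0.01630125  0.062035    0.01237349] [ 0.59411111  0.35686448 -2.21969831] [-0.1   0.01  1.56 -0.    1.57 -0.16]
```

The handle is gripped and the tray hangs from it at about 2.2 N. I'll go back clear of the prong tips, then across, then in along the prongs.

Call:
servo_tool(increments=[[0, 1, -12, 0, 0], [0, 2, -24, 0, 0], [0, 2, -30, 0, 0], [0, 2, -32, 0, 0], [0, 2, -32, 0, 0], [0, 2, -30, 0, 3], [0, 0, -20, 0, 3.1], [0, 12, -10, 0, 0], [0, 24, -1, 0, 0], [0, 32, -1, 0, 0], [0, 32, -1, 0, 0], [0, 32, -1, 0, 0]])

```text
t: 29.38
tool_pos: [0.431, 0.1471, 0.2864]
tool_rot: [-2.266, -2.175, 0.001]
contact_force: [0.1, -0.5, -2.9]
opening: 0.0089
grip_force: 29.5
```

Call:
servo_tool(increments=[[0, 32, -1, 0, 0], [0, 32, -1, 0, 0], [0, 32, -1, 0, 0], [0, 26, -1, 0, 0], [0, 16, -1, 0, 0], [0, 8, 0, 0, 0], [0, 0, 0, 0, 0], [0, 0, 0, 0, 0]])

```text
t: 30.38
tool_pos: [0.4329, 0.2909, 0.2873]
tool_rot: [2.269, 2.173, -0.0]
contact_force: [0.0, -0.1, -2.2]
opening: 0.0088
grip_force: 29.4
```

```bash
python3 - <<'E'
from h import *
o=get_obs();p=o['tool_pos'];print(o['t'],p,o['tool_rot'],o['contact_force'],o['q'].round(2))
# refine hook: dark pixels of the prongs in the original top image -> columns at rows
im=np.load('top0.npy').astype(int).sum(2)//3
for r in (176,184,192,196,204,208,212,214,216,218): 
    row=im[r,205:250]; print(r,[205+i for i in range(45) if row[i]<95])
E
```

```text
30.375 [0.43289738 0.2908637  0.28728752] [ 2.26859572e+00  2.17292388e+00 -3.15681887e-04] [ 0.00865789 -0.05350566 -2.24296123] [ 0.45 -0.22  1.78 -0.    1.59  0.49]
176 [218, 219, 230, 231, 232, 233, 234, 235, 236, 237, 238, 239, 240, 241, 242, 243, 244, 245, 246, 247, 248, 249]
184 [217, 218, 229, 230, 231, 232, 233, 234, 235, 236, 237, 238, 239, 240, 241, 242, 243, 244, 245, 246, 247, 248, 249]
192 [216, 217, 228, 229, 230, 231, 232, 233, 234, 235, 236, 237, 238, 239, 240, 241, 242, 243, 244, 245, 246, 247, 248, 249]
196 [215, 216, 217, 228, 229, 230, 231, 232, 233, 234, 235, 236, 237, 238, 239, 240, 241, 242, 243, 244, 245, 246, 247, 248, 249]
204 [215, 216, 240]
208 [215, 216, 240]
212 [213, 214, 215, 239, 240]
214 [213, 214, 238, 239]
216 []
218 []
```

```bash
python3 - <<'E'
from h import *
for uv,z in [((215.5,206),.26),((240,206),.26),((213.6,214.5),.272),((238.6,215),.272),((218.5,176),.265)]: print(onz('top',uv,z).round(4))
# where bar grip appears: project grasp point
b=get_obs()['tool_pos']+[0,0,.018]; print(b,proj('top',b),proj('side',b))
S=np.array([.560,.291,.254]);c,s=np.cos(-.0436),np.sin(-.0436)
for x,y,z in [(-20,40,272),(-20,-40,272),(135,40,265),(135,-40,265),(0,-40,254),(0,40,254)]:
    X=[S[0]+(c*x-s*y)/1e3,S[1]+(s*x+c*y)/1e3,z/1e3]; print((x,y),proj('top',X).round(1),proj('side',X).round(1))
E
```

```text
[0.5695 0.3326 0.26  ]
[0.5714 0.2526 0.26  ]
[0.5401 0.3345 0.272 ]
[0.5405 0.2537 0.272 ]
[0.6681 0.3273 0.265 ]
[0.43289738 0.2908637  0.30528752] [[223.30183151 247.89745162]] [[236.34010687 129.62971102]]
(-20, 40) [[214.5 214. ]] [[265.2 126.9]]
(-20, -40) [[239.1 215.7]] [[272.  137.2]]
(135, 40) [[219.7 167.5]] [[307.3 120.8]]
(135, -40) [[243.8 169.1]] [[315.7 130.4]]
(0, -40) [[240.6 210.3]] [[278.2 140.9]]
(0, 40) [[216.3 208.6]] [[271.1 130.6]]
```

Call:
servo_tool(increments=[[0, 7, 6, 0, 0], [0, 0, 14, 0, 0], [0, 0, 20, 0, 0], [0, 0, 22, 0, 0], [0, 0, 22, 0, 0], [0, 0, 20, 0, 0], [0, 0, 14, 0, 0], [0, 0, 8, 0, 0], [0, 0, 0, 0, 0], [0, 0, 0, 0, 0]])

```text
t: 31.62
tool_pos: [0.5586, 0.2932, 0.2874]
tool_rot: [-2.267, -2.174, 0.0]
contact_force: [0.4, 0.2, -1.8]
opening: 0.0085
grip_force: 29.4
```

```bash
python3 - <<'E'
from h import *
o=get_obs();p=o['tool_pos'];print(p,o['contact_force'],o['wrist_torque'])
crop(get_image('side'),230,100,340,200,4,'s8.png')
np.save('s8.npy',get_image('side'))
a=get_image('top').astype(int).sum(2)//3
for r in range(196,224,2): print(r,a[r,200:256]//10)
E
```

```text
[0.55857875 0.29322783 0.28735999] [ 0.39704196  0.2086796  -1.81254322] [ 0.02978279  0.06540027 -0.0111826 ]
196 [ 7  7  7  6  6  6  6  6  6  6  6  6  6  6  5  5  5  5  4  4  7  7  7  7
  7  6  5  7  5  2  4 11 15 15 16 16 15 15 13  9  8  8 11 15 16 16 13 12
  9  6  7  8  8  8  8  8]
198 [ 6  6  6  6  6  5  6  6  6  5  5  5  5  5  5  5  5  5  5  4  5  7  7  7
  7  7  6  4  6  5  7 12 15 15 15 15 15 15 13  9  8  8 12 15 16 15 13 11
  8  6  8  8  8  8  8  8]
200 [ 6  5  5  6  5  5  5  5  5  5  5  5  5  5  4  4  4  4  4  4  4  7  7  7
  7  7  7  5  3  3  4  7 13 15 16 15 15 15 13  9  8  9 13 15 16 15 14 10
  7  7  8  8  8  8  8  8]
202 [ 5  5  5  5  5  5  5  5  5  5  4  4  4  4  4  4  4  3  3  3  3  4  7  7
  7  7  7  6  3  2  2  4 10 15 15 15 15 13 10  8  7 10 13 15 16 15 14 11
  7  6  7  7  7  8  8  8]
204 [ 5  5  5  5  4  4  4  4  4  4  4  4  3  3  3  3  3  3  2  2  2  3  5  7
  7  7  7  7  6  2  1  2  6 12 15 15 15 13  9  7  7 10 14 15 16 15 14 10
  7  9 13 15 16 16 15 15]
206 [ 4  4  4  4  4  4  3  3  3  3  3  3  2  2  2  2  3  2  2  1  1  2  4  7
  7  7  7  7  7  5  2  1  2  7 1
[... 774 characters left out ...]
 [11 11 11 11 11 10  9 10 11 11 11  8  4  3  2  1  3  2  2  1  1  1  1  2
  1  2  5  7  7  7  7  7  6  2  1  2  4  6  8 10 14 15 15 15 13 12 10  8
 13 16 17 17 17 17 17 17]
218 [11 11 11 11 10 10  9 10 11 11 11  9  6  6  8  7  5  6  6  3  2  1  1  1
  1  4  7  7  7  7  7  7  7  6  2  1  2  7 12 15 15 15 15 15 13 13 11  8
 14 16 17 17 17 17 17 17]
220 [10 11 12 15 16 15 15 15 12 11 11 11 11 11 10  6  8  7  6  4  5  7  5  1
  2  4  6  6  7  7  7  7  7  6  3  1  2  4 11 15 15 15 15 15 14 12  9  9
 14 16 17 17 17 17 17 17]
222 [13 16 16 17 17 17 16 16 16 16 15 15 12 10  6  3  5  6  7  5  3  2  1  1
  4  6  6  6  6  7  7  7  7  7  6  2  1  2  5  9 11 11 14 15 16 15 13 15
 16 17 17 17 17 17 17 17]
```

Call:
servo_tool(increments=[[0, 0, 0, 6, 0], [0, 0, 0, 10, 0], [0, 0, 0, 10, 0], [0, 0, 0, 7, 0], [0, 0, 0, 3, 0], [0, 0, 0, 0, 0]])

```text
t: 32.52
tool_pos: [0.559, 0.2931, 0.2512]
tool_rot: [2.268, 2.174, -0.0]
contact_force: [-0.3, -0.2, -2.9]
opening: 0.0088
grip_force: 29.5
```

Call:
servo_tool(increments=[[0, 0, 0, 3, 0], [0, 0, 0, 0, 0]])

```text
t: 32.78
tool_pos: [0.5596, 0.2933, 0.2492]
tool_rot: [2.268, 2.173, 0.003]
contact_force: [1.7, 0.2, -1.0]
opening: 0.0084
grip_force: 29.6
```

Call:
servo_tool(increments=[[0, 0, 0, 2.5, 0], [0, 0, 0, 0, 0]])

```text
t: 33.02
tool_pos: [0.5605, 0.2934, 0.2479]
tool_rot: [2.267, 2.172, 0.007]
contact_force: [4.3, 0.1, 3.5]
opening: 0.0086
grip_force: 30.1
```

Call:
servo_tool(increments=[[0, 0, 3, 0, 0], [0, 0, 1, 2, 0], [0, 0, 0, 0, 0]])

```text
t: 33.4
tool_pos: [0.5632, 0.2932, 0.2456]
tool_rot: [-2.268, -2.173, -0.002]
contact_force: [-0.7, 0.6, 8.1]
opening: 0.0088
grip_force: 31.0
```

Call:
servo_tool(increments=[[0, 0, 0, -1, 0], [0.3, 0, 0, 0, 0], [0.6, 0, 0, 0, 0], [0.6, 0, 0, 0, 0], [0.6, 0, 0, 0, 0], [0.6, 0, 0, 0, 0], [0.6, 0, 0, 0, 0], [0.6, 0, 0, -10, 0], [0.6, 0, 0, -20, 0], [0.6, 0, 0, -40, 0], [0.6, 0, 0, -40, 0], [0.6, 0, 0, 0, 0]])

```text
t: 34.9
tool_pos: [0.5646, 0.2936, 0.3623]
tool_rot: [2.265, 2.171, 0.016]
contact_force: [-0.3, -0.1, 0.5]
opening: 0.051
grip_force: 0.0
```

```bash
python3 - <<'E'
from h import *
o=get_obs();print(o['tool_pos'],o['contact_force'],o['opening'])
a=get_image('side').astype(int).sum(2)//3
print('side')
for r in range(120,176,3): print(r,' '.join('%2d'%v for v in a[r,248:330:2]//10))
E
```

```text
[0.56464814 0.29357097 0.36234761] [-0.25215744 -0.14358561  0.49410791] 0.05099907444448351
side
120  6  6  6  6  6  6  5  4  5  5  7 14 15 15 15 15 14 14 14 14 14 14 14 14 14 14 13 12 11  9  9 12 13 13 13 14 12  8  7  6  6
123  6  6  6  5  5  5  5  6  7  7  6  8 12 15 14 14 14 14 12 12  9  8  8  8  7  7  8  9 11  9  7  6  8  8  9 10 13 14  9  6  6
126  4  3  3  4  3  4  5  6  7  6  6  7  7 10  8  7  7  9  9  9 10 10  9  9  8  8  9  9 11 12 10  6  5  7  9  9  9 11 14 12  7
129  9 11 11 14 12  7  7  7  7  6  4  4  7  8 13 14  9  9  8  8  8  8  9  9  9  9  8  9  9 10 11  6  4  6  7  8  9  9 10 13 14
132 15 14 14 14 13  6  6  6  6  5  5  5  6 11 13 14  9  7  8  8  8  8  9  8  8  8  8  7  7  6  6  5  4  5  7  9  9  9  9  9 11
135 15 14 15 14 13  7  4  4  4  5  4  5  5  6 12 13 14 10  7  7  7  6  6  6  6  7  8  9  9  8  9  6  3  4  7  9  9  9  9  9  9
138 15 14 14 14 14  9  5  4  4  5  5  4  5  5  7 11 10  8 10  6  7  8  8  9  8  8  8  9  9  9  9  6  3  5  5  5  9  9  9  9  9
141 14 14 14 15 14 10  8  8  8  8  8  7  6  6  5  7 11 13 14 13  7  7  8  8  8  8  8  8  9  9  9  6  3  6  9  6  
[... 710 characters left out ...]
11 10  9  8  7  7  7  7  6  6  7  7  5  3  4  7 10 11 13 14 14 14
162 15 15 15 15 15 15 11  5  8 10 10  9  8  7  7  7  6  5  6  7  7  7  7  6  7  6  6  6  7  8 11  8  3  8 14 14 14 14 14 14 14
165 15 15 15 15 15 15 14  8  5  6  6  6  7  6  6  6  6  6  6  6  7  7  7  7  7  8  8  9 10 12 14 10  4  8 14 15 14 15 15 14 15
168 15 15 15 15 14 13 11  8  6  6  6  6  7  6  6  7  7  7  8 10 11 12 13 14 14 14 15 14 15 15 15 11  4  7 14 14 15 15 15 15 15
171 15 14 13 11  9  9  9  9  8  7  8  8  8  9  9  9  9  9  9 10 11 14 15 15 15 15 15 14 14 13 14 12  4  7 15 15 15 15 15 15 15
174 11  9  8  9 10 12 14 14 13 11  9  9  9  9  9  9  9  9  9  9  9  9 12 13 13 12 13 13 14 11 11 11  4  7 12 12 12 15 15 15 15
```

The bar sits on the prongs and the tray hangs below it. I'll clear the arm, wait, and check that it's at rest.

Call:
servo_tool(increments=[[0.6, 0, 0, -50, 0], [0.6, 0, -40, -40, 0], [0.6, 0, -40, 0, 0], [0.6, 0, 0, 0, 0], [0.6, 0, 0, 0, 0], [0.6, 0, 0, 0, 0], [0.6, 0, 0, 0, 0], [0.6, 0, 0, 0, 0], [0.6, 0, 0, 0, 0], [0.6, 0, 0, 0, 0], [0.6, 0, 0, 0, 0], [0.6, 0, 0, 0, 0]])

```text
t: 36.45
tool_pos: [0.483, 0.2963, 0.4449]
tool_rot: [2.268, 2.174, 0.0]
contact_force: [0.2, 0.1, 0.0]
opening: 0.0508
grip_force: 0.0
```

```bash
cat > /tmp/c.py <<'E'
import sys; sys.path.insert(0,'.')
from h import *
a=get_image('side').astype(int)
for _ in range(3): b=get_image('side').astype(int)
d=np.abs(a-b).sum(2)[100:200,230:340]; print('moving px',(d>40).sum())
g=b.sum(2)//3
# bar pixels (bright metal) and expected projections of bar ends at the seat
c,s=np.cos(-.0436),np.sin(-.0436)
for y in(-65,0,65): print(y,proj('side',[.563-s*y/1e3,.2925+c*y/1e3,.262]).round(1))
for n in('top',): ob(n)
print(get_obs()['tool_pos'],get_obs()['contact_force'],get_obs()['t'])
E
python3 /tmp/c.py
```

```text
moving px 0
-65 [[281.  141.7]]
0 [[275.1 133.1]]
65 [[269.6 125.1]]
top [402.8 222.7] [392 212  21  30 241] [ 0.554 -0.329  0.025]
[0.48302165 0.29630978 0.44480361] [-0.25232822  0.20391116 -0.56989805] 36.7
```

```bash
python3 -c "
from station import *
print(finish_job())"
```

```text
the job is handed in; nothing more can be done
None
```

The job is handed in: all four biscuits are in the dish, the empty tray was set down and let go, and it now hangs at rest by its wire handle across both prongs, by my camera check (the hand-in returned no verdict).

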